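Present the notched slide to the label reader

ROBOT

A 7-joint arm with a two-finger parallel gripper is mounted at the origin on a cart in front of the work surface, level with it; the furniture and walls round the work are solid. World frame = base frame: x ahead of the robot, y to its left, z up, the work surface at z = 0. Lengths are in m, angles in degrees, forces in N, time in s.
With the tool pointing down it reaches from about 0.425 to 0.875 m from the base axis. Payload 4.7 kg.
Tool frame: the origin (TCP) lies at the very end of the fingers, on their centre line; the grasp point (between the pads) lies 19 mm behind it; z points along the fingers, y is the direction in which the jaws open and shut (so a half turn about z gives the same grasp; the last joint's range is limited). The gripper opens to 87 mm and grips with 3 to 60 N. Pads are 19 mm wide; open, the fingers measure 117 mm over their backs; the gripper's body (75 mm by 190 mm) begins 51 mm behind the grasp point.
Start: joints at [71.396, 18.392, -4.016, 83.108, 1.295, 78.541, -3.26], TCP at [0.216, -0.613, 0.223] pointing down, gripper open.
Joint ranges: [-163.93, 163.93], [-17.29, 119.83], [-79.2, 71.16], [3.27, 140.29], [-89.18, 269.18], [5.43, 117.66], [-154.24, 154.24]. Speed limits (degrees/s): [147.25, 147.25, 180, 180, 180, 180, 180].

INTERFACE

Orientations are given as [roll, pitch, yaw] about the fixed x, y, z axes, in that order (R = Rz(yaw) Ry(pitch) Rx(roll)).
In Python, from cell import * gives the robot as it stands.
- The arm moves only by the tool arm_command, never from a script. Its argument "targets" is a list that holds one entry, the list of rows, each a list of 7 numbers: the shift along the tool's x, y, z in m, then the turn, a rotation vector about the tool's x, y, z in degrees, then the gripper's target within -1 to 1 (shut at 1, half-way at 0, fully open at -1). In form: [[[tx, ty, tz, rx, ry, rz, claw], ...]]. A call has 1 to 10 rows; each row is the pose to reach, as a shift and turn from the pose commanded when the call began, along the tool's axes at that moment; what a row does not reach only later rows make up. A row lasts 1/10 s, in which the tool goes at most 50 mm and 8.59 degrees, less where a joint would pass 70% of its speed; a pose out of reach is approached as far as the arm can. A call with a gripper value outside its range is refused whole. The fingers move at their own pace and stop on an object; "newtons" is the grip in N (left out, the last holds). Time passes only in rows, so rows that repeat a pose let the fingers close. It gives the time, the measured TCP pose, the force and the opening at its end, in the units of the state.
- get_obs(): the state, without advancing time (a new reading comes with each control period).
- read_camera(name): name is "side" or "top" or "wrist"; returns a dict with "img" (384x512x3 uint8, red, green, blue), "z_map" (384x512 float32, m along the optical axis (not along the pixel's ray), 0 where there is no reading), "K" (3x3 intrinsics, pixels), "origin" and "attitude" of the camera in the world. Camera axes: x right, y down, z forward; pixel columns grow to the right and rows downward; lengths in m; the calibration is good to about 2 mm. A picture is of the moment at which its call begins.
- sign_off(): hands the job in, once; it reports no verdict.
Trained networks look in the newest picture that a camera, given by its name, has taken for a name from the list of things; names that differ only in an ending like _2 or _b are one class to them, and where a whole thing is asked for, a point or a joint stands for the part that bears it (a point fixed in the world has none). Each returns a list of dicts, best first, with "conf" (0 to 1); they miss things now and then, are a little off and sometimes report something else, mostly with a low value. They report only what shows in the picture. A call takes as long as a camera call. They do not tell look-alikes from the thing itself.
- search_frame(thing, camera): "position" ([column, row] in pixels, amid what is visible of it).
The state is a dict: "time_s": time; "qpos": joint angles; "joint_velocities": joint speeds; "effort": joint torques, N m; "tool_pos": TCP position; "tool_rot": TCP orientation; "force": force on the tool from outside, world axes, zero at the start; "wrist_torque": the same for the moment, N m; "grip_width": finger opening in m.
Only numpy, scipy, OpenCV 4.12 (cv2) and the standard library are available. Lean on these libraries where they do the work, as an engineer would, in place of code of your own. Each camera call takes 0.05 s, during which the arm holds its last target.

TASK

Two framed slides stand on edge in the white rack: lift out the one with the small corner notch, which marks its frosted label end, and hold it up to the tilted window of the label reader. The frosted label must face the window squarely and centred, about 12 cm from the glass, with the slide's long edges level and the notched edge still on top. Finish while still holding the slide there, steady and touching nothing else, and leave the other slide, the timer and the pink box where they are.

Things in the scene. Friction and masses are not known exactly. Their poses are not given: they have to be found in the camera images.
- slide: Notched slide: grey frame 110 x 50 x 8 mm, 60 g, glass pane in the middle, standing on edge in the rack, lower edge 8 mm above the table. Origin mid lower edge, axes as slide_center. A 14 x 14 mm notch is cut from the upper corner at its +x end; the pale frosted label (30 x 28 mm) is at that end, on the -y side only: with label towards you and notch on top, the notch is at your right.
- slide_center (a point): Centre of the notched slide (25 mm above its lower edge, mid thickness). x along its length to the notched, frosted end; z up to its notched long edge; y across the 8 mm thickness, the label looks along -y. Pinch it across the thickness from above, mid length, where the rack is open; pads can take the upper 25 mm.
- slide_label (a point): Centre of the frosted label on the slide's -y face: from slide_center 36.5 mm towards the notched end, 5 mm down, 4 mm out to -y. Same axes as slide_center.
- blank_center (a point): Centre of the other slide: same size and frame, all four corners square, no label. Leave it in its slot.
- rack: White rack fixed to the table, 136 x 130 mm, any yaw. Origin under its centre; x along the slides, z up. Base 8 mm thick; two slots at y = -35 and +35 mm, either may hold the notched slide. Slides stand about 2 mm loose between combs (x = -40 and +40 mm, 10 mm wide, tops 30 mm above the table) and low end stops (x = -61, +61 mm). Lift straight up 30 mm or more to clear them.
- reader_window (a point): Centre of the label reader's window: black-rimmed glass 78 x 54 mm, 215 mm above the table, in a white head on a post. It looks towards the robot and 35 degrees down, so a label shown to it faces away from the robot and 35 degrees up. Axes: x into the head (away from the robot and up), y level, to the robot's left, z up along the glass (up and towards the robot).
- reader_focus (a point): The reading point in free air, 120 mm straight out from the window's centre, about 146 mm above the table, same axes as reader_window. Put slide_label here, with the slide's x along this y, the slide's y along minus this x, and the slide's z along this z.
- timer: Bystander: white timer, 66 x 70 x 18 mm, lying on the table. Origin at its underside.
- tube_box: Bystander: small pink box, 66 x 66 x 42 mm. Origin at its underside.
- reader: The label reader as a whole, fixed to the table: grey foot 110 x 110 mm, post 26 mm thick standing 55 mm behind the window, white head on it, top about 0.26 m high. Origin on the table under the window; x away from the robot at yaw 0, z up.
Things that resemble listed ones, but are neither listed nor needed, are in the scene too. Of the things that look like the rack, take the one that is farthest to the robot's left at the start. Leave any green look-alike of the slide alone.

How it is judged (in metres and radians):
On the way:
1. the notched slide is held clear of the rack (height (world z) of slide_center above 0.08 m and contact force between slide and the fingers above 0.5 N and contact force between slide and rack below 0.1 N), for 0.2 s.
At the end, for the whole second after the job is handed in: Fingers hold the notched slide, still, off rack and reader; label facing the window, square and level within 15 degrees, notched edge on top; label centre within 20 mm across the window and 35 mm in distance of the point 120 mm out from its centre (contact force between slide and the fingers above 0.5 N and contact force between slide and rack below 0.1 N and contact force between slide and reader below 0.1 N and x of slide_label in the frame of reader_focus between -0.035 and 0.035 m and y of slide_label in the frame of reader_focus between -0.02 and 0.02 m and z of slide_label in the frame of reader_focus between -0.02 and 0.02 m and angle between the x axis of slide_center and the y axis of reader_focus, either way round below 0.26 rad and angle between the y axis of slide_center and the x axis of reader_focus, either way round below 0.26 rad and y of reader_window in the frame of slide_label below -0.05 m and angle between slide_center's own z axis and vertical below 1.1 rad and linear speed of slide below 0.03 m/s and angular speed of slide below 0.3 rad/s); the arm keeps its last pose, push and grip.
It fails at once if the other slide is moved more than 12 mm (distance of blank_center from where it was at the start of the episode above 0.012 m).
It fails at once if the timer is moved more than 25 mm (distance of timer from where it was at the start of the episode above 0.025 m).
It fails at once if the pink box is moved more than 25 mm (distance of tube_box from where it was at the start of the episode above 0.025 m).
It also fails if it takes over 40 s, if anything falls off the work surface, if the arm or the gripper's body presses on something with over 40 N, if the wrist force passes 120 N, or if a joint passes its speed limit or range.

## Working session

There is one attempt and no reset: what is moved stays moved. The work goes in short steps, Python scripts to look and compute and a tool call to move; the robot and the scene stay as the last step left them, time stands still between calls to the robot, and variables do not carry over. Pictures are saved under pics/ and viewed, and the job is handed in when it is done.

Besides the shell and the picture viewer there is one more tool, called as name(argument=value, ...), one argument or row to a line, values as JSON. arm_command: Moves the arm, as the interface text tells. Its arguments: {"type":"object","properties":{"targets":{"type":"array","items":{"type":"array","items":{"type":"array","items":{"type":"number"}}}},"newtons":{"type":"number"}},"required":["targets"]}

```bash
mkdir -p pics; ls
cat > h.py <<'E'
from cell import *
import numpy as np, cv2
from scipy.spatial.transform import Rotation as R
def snap(n,f):
    c=read_camera(n); cv2.imwrite('pics/'+f,c['img'][:,:,::-1]); return c
E
python3 - <<'E'
from h import *
o=get_obs()
for k in o: print(k,np.round(o[k],4))
import pickle
for n in ['top','side','wrist']:
    c=snap(n,n+'0.png'); pickle.dump(c,open(n+'0.pkl','wb'))
    print(n,c['K'].tolist(),c['origin'],c['attitude'])
    for t in ['slide','blank_center','rack','reader_window','timer','tube_box','reader','slide_label']:
        print(n,t,[(np.round(d['position']).tolist(),round(d['conf'],2)) for d in search_frame(t,n)])
print(get_obs()['time_s'])
E
```

```text
pics
time_s 0.0
qpos [71.3951 18.438  -4.0151 83.1774  1.2949 78.5405 -3.2589]
joint_velocities [ 0.0416  0.05    0.0774 -0.0864 -0.0304  0.1564 -0.046 ]
effort [ 0.00000e+00 -4.91287e+01 -4.04000e-01 -3.12529e+01 -6.41000e-02
  4.37000e-02  2.00000e-04]
tool_pos [ 0.2158 -0.6125  0.2215]
tool_rot [-1.798893e+02  5.900000e-03  1.941550e+01]
force [ 0.9777 -0.0074 -0.3857]
wrist_torque [ 0.0121  0.031  -0.0312]
grip_width 0.087
top [[429.22101549724437, 0.0, 249.93320119045566], [0.0, 429.22101549724437, 200.39296098500634], [0.0, 0.0, 1.0]] [ 0.45715983 -0.0091855   1.51455062] [-174.61379668   -0.34011609  -89.99130166]
top slide [([188.0, 203.0], 0.67), ([136.0, 233.0], 0.61)]
top blank_center [([205.0, 215.0], 0.42)]
top rack [([195.0, 208.0], 0.69), ([251.0, 262.0], 0.69), ([273.0, 133.0], 0.6), ([186.0, 205.0], 0.37)]
top reader_window []
top timer [([326.0, 196.0], 0.69)]
top tube_box [([359.0, 178.0], 0.71)]
top reader [([270.0, 140.0], 0.77)]
top slide_label [([139.0, 230.0], 0.63), ([189.0, 203.0], 0.59)]
side [[372.4591058749797, 0.0, 248.7610818689801], [0.0, 372.459105874
[... 180 characters left out ...]
]
side blank_center [([256.0, 244.0], 0.78)]
side rack [([307.0, 224.0], 0.82), ([246.0, 258.0], 0.75)]
side reader_window [([209.0, 147.0], 0.58)]
side timer [([262.0, 177.0], 0.54)]
side tube_box [([260.0, 162.0], 0.76)]
side reader [([247.0, 258.0], 0.73), ([203.0, 177.0], 0.59)]
side slide_label [([249.0, 300.0], 0.82), ([236.0, 248.0], 0.76)]
wrist [[340.763919229967, 0.0, 251.76495729946748], [0.0, 340.763919229967, 196.29512996629214], [0.0, 0.0, 1.0]] [ 0.29033298 -0.58761365  0.38407553] [ 1.63553153e+02  8.37084457e-04 -7.05197756e+01]
wrist slide []
wrist blank_center []
wrist rack []
wrist reader_window []
wrist timer []
wrist tube_box []
wrist reader []
wrist slide_label []
1.35
```

View pics/top0.png

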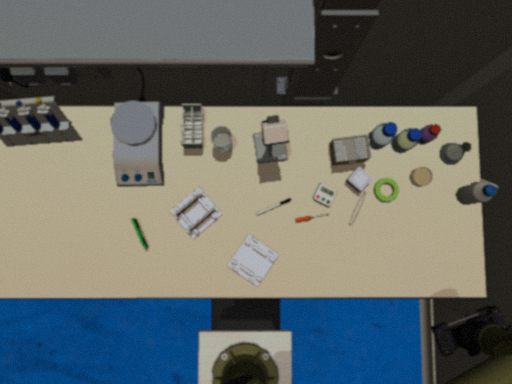

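View pics/side0.png

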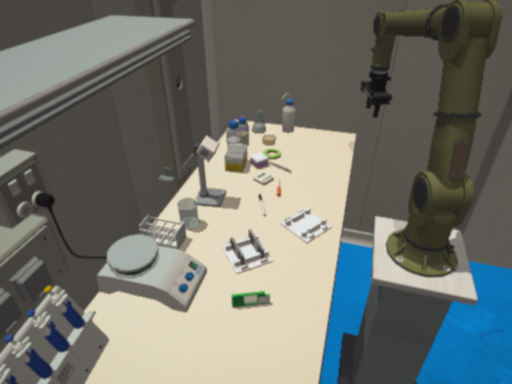

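Run:
```python
import pickle,cv2
for n,(a,b,c,d) in {'top':(120,310,110,250),'side':(180,340,120,320)}.items():
    i=pickle.load(open(n+'0.pkl','rb'))['img'][:,:,::-1]
    p=i[c:d,a:b]; s=min(800/p.shape[1],600/p.shape[0]); cv2.imwrite(f'pics/{n}0z.png',cv2.resize(p,None,fx=s,fy=s,interpolation=cv2.INTER_CUBIC)); print(n,s)
```

```text
top 4.2105263157894735
side 3.0
```

View pics/top0z.png

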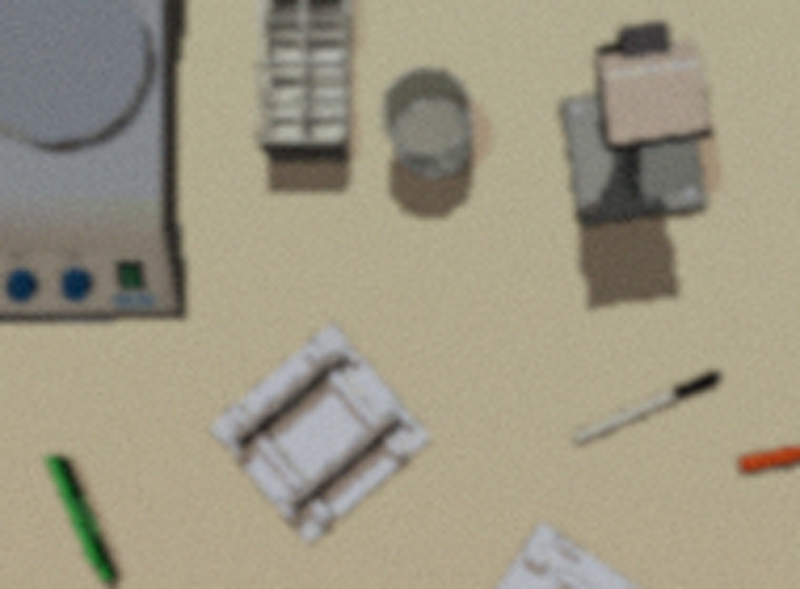

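View pics/side0z.png

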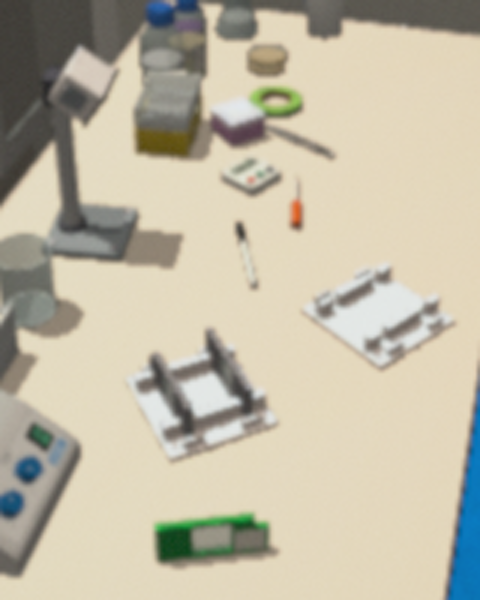

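```bash
cat >> h.py <<'E'
def cloud(c):
    z=c['z_map']; v,u=np.mgrid[:z.shape[0],:z.shape[1]]
    K=c['K']; P=np.dstack([(u-K[0,2])/K[0,0]*z,(v-K[1,2])/K[1,1]*z,z])
    Rm=R.from_euler('xyz',c['attitude'],degrees=True).as_matrix()
    P=P@Rm.T+c['origin']; P[z==0]=np.nan; return P
def proj(c,X):
    Rm=R.from_euler('xyz',c['attitude'],degrees=True).as_matrix()
    p=(np.asarray(X)-c['origin'])@Rm; return p[...,:2]/p[...,2:]*[c['K'][0,0],c['K'][1,1]]+[c['K'][0,2],c['K'][1,2]]
def ray(c,uv,zw):
    Rm=R.from_euler('xyz',c['attitude'],degrees=True).as_matrix()
    d=Rm@np.array([(uv[0]-c['K'][0,2])/c['K'][0,0],(uv[1]-c['K'][1,2])/c['K'][1,1],1]); t=(zw-c['origin'][2])/d[2]; return c['origin']+t*d
E
python3 - <<'E'
from h import *
import pickle
c=pickle.load(open('top0.pkl','rb')); P=cloud(c)
s=4.2105
f=lambda x,y:(120+x/s,110+y/s)
for n,p,z in [('A1',(240,440),.058),('A2',(345,355),.058),('B1',(300,500),.058),('B2',(400,420),.058),
  ('rL',(212,430),.008),('rT',(330,325),.008),('rR',(430,438),.008),('rB',(312,543),.008),
  ('footBL',(585,222),.012),('footBR',(705,210),.012),('footTL',(562,100),.012),
  ('headBL',(608,142),.2),('headBR',(710,132),.2)]:
    print(n,np.round(ray(c,f(*p),z),4))
# rack pts
sub=P[180:245,165:225].reshape(-1,3)
for lo,hi in [(.004,.014),(.022,.036),(.045,.075)]:
    m=(sub[:,2]>lo)&(sub[:,2]<hi)
    if m.sum()>4:
        r=cv2.minAreaRect((sub[m][:,:2]*1000).astype(np.float32)); print(lo,m.sum(),r)
# reader head
sub=P[110:170,245:295].reshape(-1,3)
for lo,hi in [(.005,.03),(.19,.28)]:
    m=(sub[:,2]>lo)&(sub[:,2]<hi); print(lo,m.sum(),cv2.minAreaRect((sub[m][:,:2]*1000).astype(np.float32)), sub[m].min(0),sub[m].max(0))
c=pickle.load(open('side0.pkl','rb')); P=cloud(c)
m=(P[...,2]>.17)&(P[...,2]<.275)&(P[...,0]>.55)&(P[...,0]<.95)&(abs(P[...,1]+.06)<.12)
v,u=np.nonzero(m); print(m.sum(),u.min(),u.max(),v.min(),v.max())
np.save('head.npy',P[m]); print(np.round(P[m][::12],3))
E
```

```text
A1 [0.5462 0.2298 0.058 ]
A2 [0.6152 0.1459 0.058 ]
B1 [0.4979 0.1808 0.058 ]
B2 [0.5625 0.101  0.058 ]
rL [0.5576 0.2614 0.008 ]
rT [0.6459 0.1641 0.008 ]
rR [0.551  0.0796 0.008 ]
rB [0.4637 0.1769 0.008 ]
footBL [ 0.733 -0.05   0.012]
footBR [ 0.7434 -0.1512  0.012 ]
footTL [ 0.8377 -0.0307  0.012 ]
headBL [ 0.7585 -0.062   0.2   ]
headBR [ 0.7661 -0.1376  0.2   ]
0.004 1341 ((559.0104370117188, 177.71881103515625), (226.27359008789062, 209.3512420654297), 0.22370173037052155)
0.022 189 ((556.507568359375, 173.8079833984375), (120.12374114990234, 126.3222427368164), 41.085052490234375)
0.045 163 ((556.8116455078125, 174.43685913085938), (78.53478240966797, 107.37879943847656), 40.54021453857422)
0.005 837 ((818.9934692382812, -88.42588806152344), (176.42477416992188, 215.6392364501953), 89.86522674560547) [ 0.71097132 -0.17688343  0.00500031] [ 9.26686430e-01 -3.61366644e-04  2.49315866e-02]
0.19 671 ((792.189208984375, -88.09233856201172), (88.06832122802734, 76.94036102294922), 8.545459747314453) [ 0.74465652 -0.13206741  0.20398384] [ 0.83552698 -0.0499273   0.2749854 ]
499 173
[... 321 characters left out ...]
51]
 [ 0.829 -0.075  0.247]
 [ 0.78  -0.072  0.255]
 [ 0.949 -0.145  0.188]
 [ 0.783 -0.06   0.257]
 [ 0.756 -0.107  0.237]
 [ 0.792 -0.054  0.255]
 [ 0.76  -0.089  0.241]
 [ 0.799 -0.052  0.251]
 [ 0.764 -0.078  0.242]
 [ 0.8   -0.053  0.246]
 [ 0.762 -0.072  0.242]
 [ 0.797 -0.053  0.242]
 [ 0.757 -0.071  0.239]
 [ 0.79  -0.056  0.238]
 [ 0.748 -0.067  0.238]
 [ 0.781 -0.052  0.237]
 [ 0.82  -0.05   0.228]
 [ 0.773 -0.052  0.235]
 [ 0.809 -0.05   0.226]
 [ 0.764 -0.056  0.229]
 [ 0.789 -0.05   0.225]
 [ 0.823 -0.077  0.2  ]
 [ 0.765 -0.056  0.221]
 [ 0.78  -0.054  0.216]
 [ 0.793 -0.056  0.208]
 [ 0.815 -0.083  0.185]
 [ 0.818 -0.073  0.186]
 [ 0.815 -0.073  0.182]
 [ 0.808 -0.083  0.173]]
```

```bash
cat >> h.py <<'E'
def delta(pos,rpy,cur=None):
    o=get_obs(); p0,r0=cur if cur else (o['tool_pos'],o['tool_rot'])
    A=R.from_euler('xyz',r0,degrees=True)
    B=rpy if isinstance(rpy,R) else R.from_euler('xyz',rpy,degrees=True)
    return np.round(A.inv().apply(np.array(pos)-p0),4),np.round((A.inv()*B).as_rotvec(degrees=True),2)
E
python3 - <<'E'
from h import *
print(delta([.5,-.25,.3],[180,0,69.4]))
E
```

```text
(array([ 0.3885, -0.248 , -0.0774]), array([  0.  ,   0.  , -49.99]))
```

arm_command(
  targets=[
    [[0.04,-0.025,-0.04,0,0,-5,-1],[0.08,-0.05,-0.077,0,0,-10,-1],[0.12,-0.075,-0.077,0,0,-15,-1],[0.16,-0.1,-0.077,0,0,-20,-1],[0.2,-0.125,-0.077,0,0,-25,-1],[0.24,-0.15,-0.077,0,0,-30,-1],[0.28,-0.175,-0.077,0,0,-35,-1],[0.32,-0.2,-0.077,0,0,-40,-1],[0.36,-0.23,-0.077,0,0,-45,-1],[0.388,-0.248,-0.077,0,0,-50,-1]],
  ],
)

```text
time_s: 2.35
tool_pos: [0.5015, -0.246, 0.3001]
tool_rot: [179.9, -0.1, 69.9]
force: [0.5, 0.1, -0.1]
grip_width: 0.0872
```

Run:
```python
from h import *
o=get_obs()
print(o['qpos'],o['tool_pos'],o['tool_rot'])
print(delta([.555,.172,.2],[180,0,130]))
```

```text
[ 47.37645675   7.09396893 -26.30337515  88.60390871   3.09160611
  84.9788921    0.8345787 ] [ 0.50146562 -0.24603396  0.30006599] [ 1.79940347e+02 -5.61802259e-02  6.98546995e+01]
(array([ 0.4108, -0.0938,  0.1004]), array([ 8.000e-02, -2.000e-02, -6.015e+01]))
```

arm_command(
  targets=[
    [[0.045,-0.01,0.0,0,0,-6,-1],[0.09,-0.02,0.0,0,0,-12,-1],[0.135,-0.03,0.0,0,0,-18,-1],[0.18,-0.04,0.01,0,0,-24,-1],[0.225,-0.05,0.02,0,0,-30,-0.5],[0.27,-0.06,0.04,0,0,-36,0],[0.315,-0.07,0.06,0,0,-42,0],[0.355,-0.08,0.08,0,0,-48,0],[0.39,-0.09,0.095,0,0,-54,0],[0.411,-0.094,0.1,0,0,-60,0]],
  ],
)

```text
time_s: 3.35
tool_pos: [0.5543, 0.1713, 0.198]
tool_rot: [-179.9, -0.1, 129.9]
force: [-0.2, -0.5, 0.1]
grip_width: 0.0477
```

Run:
```python
from h import *
import pickle
o=get_obs()
print(o['qpos'],o['tool_pos'],o['tool_rot'],o['grip_width'])
c=snap('wrist','w1.png'); pickle.dump(c,open('w1.pkl','wb'))
for t in ['slide','blank_center','rack','slide_label']:
    print(t,[(np.round(d['position']).tolist(),round(d['conf'],2)) for d in search_frame(t,'wrist')])
```

```text
[ 20.84424267  16.27210588 -47.97265987  93.91530374  12.3024924
  75.45496763  10.78889396] [0.55434377 0.17131801 0.19800757] [-1.79931163e+02 -1.31441276e-01  1.29905938e+02] 0.04769931936494883
slide [([291.0, 178.0], 0.58)]
blank_center [([221.0, 181.0], 0.74), ([256.0, 167.0], 0.67)]
rack [([255.0, 166.0], 0.85), ([36.0, 210.0], 0.8)]
slide_label [([293.0, 178.0], 0.88), ([219.0, 179.0], 0.57)]
```

View pics/w1.png

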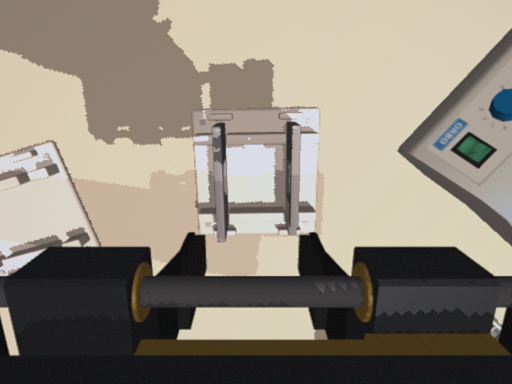

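Run:
```python
import pickle,cv2
i=pickle.load(open('w1.pkl','rb'))['img'][:,:,::-1]
p=i[100:250,180:335]; cv2.imwrite('pics/w1z.png',cv2.resize(p,None,fx=4,fy=4,interpolation=cv2.INTER_CUBIC))
```

```text
(no output)
```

View pics/w1z.png

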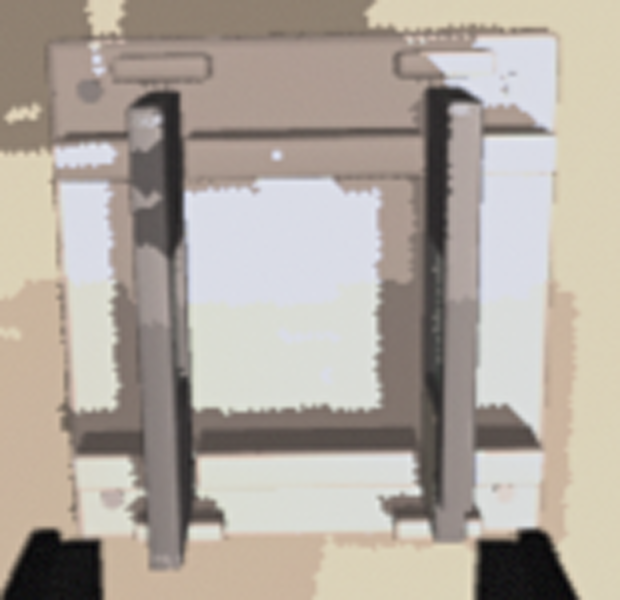

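Run:
```python
from h import *
import pickle
c=pickle.load(open('w1.pkl','rb')); P=cloud(c)
ctr=np.array([.556,.1725]); a=np.deg2rad(130); ex=np.array([np.cos(a),np.sin(a)]); ey=np.array([-ex[1],ex[0]])
Q=P[...,:2]-ctr; X=Q@ex; Y=Q@ey
for v in list(range(118,140,2))+list(range(140,215,15))+list(range(215,245,2)):
    out=[]
    for lo,hi in [(205,232),(280,305)]:
        s=P[v,lo:hi,2]; k=lo+np.nanargmax(s); m=s>s.max()-.004
        out.append((k,round(float(P[v,k,2]),3),round(float(X[v,k]),3),round(float(Y[v,lo:hi][m].mean()),4)))
    print(v,out)
```

```text
118 [(np.int64(221), 0.021, 0.057, nan), (np.int64(299), 0.021, 0.057, -0.0367)]
120 [(np.int64(210), 0.019, 0.055, 0.043), (np.int64(293), 0.009, 0.054, -0.0391)]
122 [(np.int64(218), 0.009, 0.052, 0.0358), (np.int64(294), 0.022, 0.053, -0.0367)]
124 [(np.int64(219), 0.033, 0.052, 0.033), (np.int64(297), 0.046, 0.053, -0.0367)]
126 [(np.int64(218), 0.055, 0.052, 0.0331), (np.int64(294), 0.058, 0.052, -0.0366)]
128 [(np.int64(220), 0.058, 0.05, nan), (np.int64(294), 0.058, 0.05, -0.0367)]
130 [(np.int64(219), 0.057, 0.049, 0.0329), (np.int64(299), 0.059, 0.049, -0.0367)]
132 [(np.int64(214), 0.058, 0.047, 0.0329), (np.int64(292), 0.058, 0.047, -0.0368)]
134 [(np.int64(219), 0.058, 0.045, 0.0329), (np.int64(294), 0.058, 0.045, -0.0368)]
136 [(np.int64(214), 0.059, 0.044, 0.033), (np.int64(296), 0.059, 0.043, -0.0364)]
138 [(np.int64(213), 0.058, 0.042, 0.0327), (np.int64(294), 0.058, 0.042, -0.0365)]
140 [(np.int64(218), 0.059, 0.04, 0.0331), (np.int64(299), 0.059, 0.04, -0.0365)]
155 [(np.int64(217), 0.059, 0.027, 0.0326), (np.int64(296), 0.059, 0.027, -0.037)]
170 [(np.int64(220), 0
[... 887 characters left out ...]
0.044, -0.05, -0.038)]
231 [(np.int64(218), 0.059, -0.046, 0.0314), (np.int64(295), 0.044, -0.052, -0.038)]
233 [(np.int64(218), 0.058, -0.048, 0.0315), (np.int64(291), 0.045, -0.054, -0.0381)]
235 [(np.int64(224), 0.057, -0.05, 0.0315), (np.int64(302), 0.199, 0.009, -0.0239)]
237 [(np.int64(219), 0.058, -0.052, 0.0315), (np.int64(304), 0.201, 0.009, -0.0236)]
239 [(np.int64(220), 0.059, -0.054, 0.0316), (np.int64(301), 0.203, 0.009, -0.0233)]
241 [(np.int64(222), 0.059, -0.056, 0.0317), (np.int64(302), 0.205, 0.009, -0.023)]
243 [(np.int64(205), 0.197, 0.004, 0.0258), (np.int64(303), 0.208, 0.009, -0.0231)]<stdin>:10: RuntimeWarning: Mean of empty slice.
  ret = ret.dtype.type(ret / rcount)
```

```bash
cat > kin.py <<'E'
import numpy as np
from scipy.spatial.transform import Rotation as R
def fk(q,s,p):
    d1,a1,L1,a3,a4,L2,a6,L3,o7,o5,o3,o1=p
    T=np.zeros(3); A=R.identity()
    def go(ax,ang,t):
        nonlocal T,A
        A=A*R.from_euler(ax,ang,degrees=True); T=T+A.apply(t)
    go('z',s[0]*q[0]+o1,[a1,0,d1]); go('y',q[1],[0,0,L1]); go('z',s[1]*q[2]+o3,[a3,0,0]); go('y',q[3],[a4,0,L2])
    go('z',s[2]*q[4]+o5,[0,0,0]); go('y',q[5],[a6,0,L3]); go('z',s[3]*q[6]+o7,[0,0,0])
    return T,A
E
cat > fit.py <<'E'
from kin import *
import itertools
from scipy.optimize import least_squares
S=[([71.3951,18.438,-4.0151,83.1774,1.2949,78.5405,-3.2589],[.2158,-.6125,.2215],[-179.8893,.0059,19.4155]),
([47.37645675,7.09396893,-26.30337515,88.60390871,3.09160611,84.9788921,.8345787],[.50146562,-.24603396,.30006599],[179.940347,-.0561802259,69.8546995]),
([20.84424267,16.27210588,-47.97265987,93.91530374,12.3024924,75.45496763,10.78889396],[.55434377,.17131801,.19800757],[-179.931163,-.131441276,129.905938])]
def fit(S,verbose=1):
  best=[]
  for s in itertools.product([1,-1],repeat=4):
   for o7 in (0,90,180,-90):
    def f(p):
        r=[]
        for q,t,e in S:
            T,A=fk(q,s,p); r+=list((T-t)*1000)+list((A.inv()*R.from_euler('xyz',e,degrees=True)).as_rotvec(degrees=True)*10)
        return np.array(r+list(np.array(p[9:])*.5)+list(np.array(p[:8])*2))
    l=least_squares(f,[.3,0,.35,.03,0,.35,.05,.25,o7,0,0,0]); best.append((l.cost,s,l.x))
  best.sort(key=lambda b:b[0]); return best
if __name__=='__main__':
  for b in fit(S)[:6]: print(round(b[0],2),b[1],np.round(b[2],3))
E
python3 fit.py
```

```text
4.23 (-1, -1, -1, -1) [-4.2800e-01 -2.0000e-03  5.0800e-01 -2.0000e-02  5.4000e-02  5.3700e-01
  6.0000e-03 -3.2200e-01  8.7477e+01  8.4000e-02 -3.9800e-01 -2.1220e+00]
4.23 (-1, -1, -1, -1) [-4.2800e-01 -2.0000e-03  5.0800e-01 -2.0000e-02  5.4000e-02  5.3700e-01
  6.0000e-03 -3.2200e-01  8.7477e+01  8.4000e-02 -3.9800e-01 -2.1220e+00]
4.23 (-1, -1, -1, -1) [-4.2800e-01 -2.0000e-03  5.0800e-01 -2.0000e-02  5.4000e-02  5.3700e-01
  6.0000e-03 -3.2200e-01  8.7477e+01  8.4000e-02 -3.9800e-01 -2.1220e+00]
4.23 (-1, -1, -1, -1) [-4.28000e-01 -2.00000e-03  5.08000e-01 -2.00000e-02  5.40000e-02
  5.37000e-01  6.00000e-03 -3.22000e-01 -2.72523e+02  8.40000e-02
 -3.98000e-01 -2.12200e+00]
13346.38 (-1, -1, 1, -1) [-9.8000e-02  5.7000e-02  3.2800e-01 -6.5000e-02 -1.9100e-01  6.4800e-01
  1.2100e-01  7.6000e-02  9.3393e+01 -1.3651e+01  1.3532e+01 -9.7870e+00]
13346.38 (-1, -1, 1, -1) [-9.8000e-02  5.7000e-02  3.2800e-01 -6.5000e-02 -1.9100e-01  6.4800e-01
  1.2100e-01  7.7000e-02  9.3395e+01 -1.3651e+01  1.3532e+01 -9.7850e+00]
```

```bash
cat > ik.py <<'E'
from fit import *
LIM=np.array([[-163.93,163.93],[-17.29,119.83],[-79.2,71.16],[3.27,140.29],[-89.18,269.18],[5.43,117.66],[-154.24,154.24]])
s=(-1,-1,-1,-1)
def fitP(S,d1=None):
    # fixed angular offsets
    def ex(p): return list(p)+[90,0,0,0]
    def f(p):
        r=[]
        for q,t,e in S:
            T,A=fk(q,s,ex(p)); r+=list((T-t)*1000)+list((A.inv()*R.from_euler('xyz',e,degrees=True)).as_rotvec(degrees=True)*10)
        if d1: r.append((p[0]-d1)*1000)
        return np.array(r)
    l=least_squares(f,[.33,0,.4,0,0,.4,.0,.43]); return np.array(ex(l.x)),l.cost,l.fun
def ik(P,pos,A,q3,q0):
    def f(q):
        qq=np.insert(q,2,q3); T,B=fk(qq,s,P)
        return np.r_[(T-pos)*100,(B.inv()*A).as_rotvec(degrees=True)/5]
    l=least_squares(f,np.delete(q0,2)); return np.insert(l.x,2,q3),l.cost
E
python3 - <<'E'
from ik import *
P,c,fun=fitP(S,.33); print(np.round(P,3),c,np.round(fun,2))
def rep(name,pos,A,q0):
    for q3 in range(-75,72,15):
        best=None
        for q7 in (-150,-75,0,75,150):
            qq=np.array(q0,float); qq[6]=q7; qq[0]-=q3-q0[2]
            q,c=ik(P,pos,A,q3,qq)
            if c<1e-4:
                q[6]=(q[6]+180)%360-180; v=max((LIM[:,0]-q).max(),(q-LIM[:,1]).max())
                if best is None or v<best[0]: best=(v,q)
        if best: print(name,q3,round(best[0],1),np.round(best[1]))
G=np.array([.585,.196,.034])
q0=np.array(S[2][0])
rep('grasp131',G,R.from_euler('xyz',[180,0,131],degrees=True),q0)
rep('grasp-49',G,R.from_euler('xyz',[180,0,-49],degrees=True),q0)
psi=7.5
# final slide axes
wx=np.array([np.cos(np.deg2rad(35))*np.cos(np.deg2rad(psi)),np.cos(np.deg2rad(35))*np.sin(np.deg2rad(psi)),np.sin(np.deg2rad(35))])
wy=np.array([-np.sin(np.deg2rad(psi)),np.cos(np.deg2rad(psi)),0]); wz=np.cross(wx,wy)
F=np.array([.665,-.11,.146])-.0365*wy+.005*wz
for sg in (1,-1):
    # tool x = sg*slide x, tool z=-slide z
    x=sg*wy; z=-wz; A=R.from_matrix(np.column_stack([x,np.cross(z,x),z]))
    print(A.as_euler('xyz',degrees=True)); rep('final%d'%sg,F,A,np.array([30,16,-20,90,0,45,0.]))
E
```

```text
[ 3.30e-01  3.90e-02  4.50e-01 -2.00e-02 -8.00e-03  5.32e-01  3.70e-02
  4.41e-01  9.00e+01  0.00e+00  0.00e+00  0.00e+00] 348.7408624221423 [21.58 10.36  1.41  0.    0.   -0.    5.74  6.55 -0.87 -0.    0.   -0.
  1.64 -6.57 -0.54  0.   -0.    0.   -0.  ]
grasp131 -75 -4.2 [ 29.  50. -75.  98.  51.  74. -17.]
grasp131 -60 -19.2 [ 23.  38. -60.  98.  36.  66.  -7.]
grasp131 -45 -34.2 [ 14.  31. -45.  98.  24.  61.   2.]
grasp131 -30 -41.9 [  4.  26. -30.  98.  15.  59.   9.]
grasp131 -15 -41.3 [ -7.  24. -15.  99.   7.  58.  16.]
grasp131 0 -40.6 [-19.  23.   0.  99.  -0.  58.  22.]
grasp131 15 -41.3 [-30.  24.  15.  99.  -7.  58.  29.]
grasp131 30 -41.2 [-41.  26.  30.  98. -15.  59.  35.]
grasp131 45 -26.2 [-51.  31.  45.  98. -24.  61.  43.]
grasp131 60 -11.2 [-60.  38.  60.  98. -36.  66.  52.]
grasp-49 -75 9.2 [ 29.  50. -75.  98.  51.  74. 163.]
grasp-49 -60 18.9 [ 23.  38. -60.  98.  36.  66. 173.]
grasp-49 -45 23.9 [  14.   31.  -45.   98.   24.   61. -178.]
grasp-49 -30 16.3 [   4.   26.  -30.   98.   15.   59. -171.]
grasp-49 -15 9.6 [  -7.   24.  -15.   99.    7.   58. -164
[... 796 characters left out ...]
  37.  63.]
final1 60 -11.2 [-29.   4.  60. 118. -41.  38.  66.]
[-145.     0.   -82.5]
final-1 -75 -4.2 [  90.    9.  -75.  116.  -11.   30. -146.]
final-1 -60 -19.2 [  79.    4.  -60.  117.  -24.   31. -135.]
final-1 -45 -18.9 [  66.    2.  -45.  118.  -29.   32. -130.]
final-1 -30 -17.8 [  53.    0.  -30.  119.  -31.   33. -127.]
final-1 -15 -17.2 [  39.   -0.  -15.  120.  -33.   34. -125.]
final-1 0 -17.1 [  25.   -0.    0.  120.  -33.   35. -124.]
final-1 15 -17.2 [  12.   -0.   15.  120.  -34.   35. -122.]
final-1 30 -17.7 [  -2.    0.   30.  119.  -35.   36. -120.]
final-1 45 -18.9 [ -15.    2.   45.  119.  -37.   37. -117.]
final-1 60 -11.2 [ -29.    4.   60.  118.  -41.   38. -114.]
```

Run:
```python
from h import *
print(delta([.5852,.1957,.07],[180,0,130.7]));print(delta([.5852,.1957,.034],[180,0,130.7]))
```

```text
(array([0.0048, 0.041 , 0.1297]), array([-0.02,  0.06, -1.45]))
(array([0.0048, 0.041 , 0.1657]), array([-0.02,  0.06, -1.45]))
```

Run:
```python
from h import *
for i in range(3):
    o=get_obs(); print(o['time_s'],o['tool_pos'],o['tool_rot'],np.round(o['qpos'],2),o['joint_velocities'].round(2) if hasattr(o['joint_velocities'],'round') else o['joint_velocities'])
print(delta([.5852,.1957,.07],[180,0,130.7]));print(delta([.5852,.1957,.034],[180,0,130.7]))
```

```text
3.6 [0.55646746 0.16622727 0.19971847] [-1.79976577e+02  5.71116513e-02  1.29252820e+02] [ 21.1   16.1  -47.71  93.82  12.3   75.52  10.67] [ 0.84 -0.57  0.74 -0.02 -0.09  0.02  0.18]
3.6 [0.55646746 0.16622727 0.19971847] [-1.79976577e+02  5.71116513e-02  1.29252820e+02] [ 21.1   16.1  -47.71  93.82  12.3   75.52  10.67] [ 0.84 -0.57  0.74 -0.02 -0.09  0.02  0.18]
3.6 [0.55646746 0.16622727 0.19971847] [-1.79976577e+02  5.71116513e-02  1.29252820e+02] [ 21.1   16.1  -47.71  93.82  12.3   75.52  10.67] [ 0.84 -0.57  0.74 -0.02 -0.09  0.02  0.18]
(array([0.0048, 0.041 , 0.1297]), array([-0.02,  0.06, -1.45]))
(array([0.0048, 0.041 , 0.1657]), array([-0.02,  0.06, -1.45]))
```

Run:
```python
from h import *
import pickle
c=snap('wrist','w2.png'); P=cloud(c); pickle.dump(c,open('w2.pkl','wb'))
a=np.deg2rad(130.7); ex=np.array([np.cos(a),np.sin(a)]); ey=np.array([-ex[1],ex[0]])
m=(P[...,2]>.0545)&(P[...,2]<.063)&(abs(P[...,0]-.557)<.1)&(abs(P[...,1]-.173)<.1)
n,l,st,ce=cv2.connectedComponentsWithStats(m.astype(np.uint8))
for i in range(1,n):
    if st[i,4]>100:
        print(st[i],cv2.minAreaRect((P[l==i][:,:2]*1000).astype(np.float32)), P[l==i].mean(0))
# same from top
c=pickle.load(open('top0.pkl','rb'));P=cloud(c)
m=(P[...,2]>.05)&(P[...,2]<.066)&(abs(P[...,0]-.557)<.1)&(abs(P[...,1]-.173)<.1)
n,l,st,ce=cv2.connectedComponentsWithStats(m.astype(np.uint8))
for i in range(1,n):
    if st[i,4]>15: print('top',st[i],cv2.minAreaRect((P[l==i][:,:2]*1000).astype(np.float32)), P[l==i].mean(0))
print(get_obs()['tool_pos'],get_obs()['tool_rot'])
```

```text
[292 118  10 103 927] ((581.3759765625, 200.52203369140625), (8.242325782775879, 94.697021484375), 40.93025588989258) [0.57950106 0.20244347 0.05736642]
[ 213  120   15  117 1037] ((533.3193359375, 149.15054321289062), (8.283103942871094, 109.9058837890625), 40.872928619384766) [0.53150832 0.15156532 0.05725148]
top [174 196  23  19  71] ((579.303466796875, 201.99533081054688), (9.259855270385742, 93.82850646972656), 41.844451904296875) [0.57927298 0.20129815 0.05939446]
top [188 209  26  22  81] ((530.0809326171875, 151.59475708007812), (8.27547550201416, 107.36849212646484), 40.84342956542969) [0.53020319 0.15088123 0.05893121]
[0.55665891 0.16572763 0.19987421] [-1.79986755e+02  7.63148627e-02  1.29206734e+02]
```

Run:
```python
from h import *
print(delta([.586,.195,.07],[180,0,130.9]));print(delta([.586,.195,.034],[180,0,130.9]))
```

```text
(array([0.0043, 0.0413, 0.1299]), array([-0.01,  0.08, -1.69]))
(array([0.0044, 0.0413, 0.1659]), array([-0.01,  0.08, -1.69]))
```

arm_command(
  targets=[
    [[0.004,0.041,0.03,0,0,-1.7,0],[0.004,0.041,0.065,0,0,-1.7,0],[0.004,0.041,0.1,0,0,-1.7,0],[0.004,0.041,0.115,0,0,-1.7,0],[0.004,0.041,0.115,0,0,-1.7,0],[0.004,0.041,0.13,0,0,-1.7,0],[0.004,0.041,0.145,0,0,-1.7,0],[0.004,0.041,0.158,0,0,-1.7,0],[0.004,0.041,0.165,0,0,-1.7,0],[0.004,0.041,0.165,0,0,-1.7,0]],
  ],
)

```text
time_s: 4.65
tool_pos: [0.5843, 0.1963, 0.0332]
tool_rot: [-179.9, -0.1, 131.1]
force: [0.1, -0.1, -0.3]
grip_width: 0.0436
```

Run:
```python
from h import *
c=snap('wrist','w3.png'); o=get_obs(); print(o['tool_pos'],o['tool_rot'],o['force'],o['grip_width'])
print(delta([.586,.195,.034],[180,0,130.9]))
```

```text
[0.58486258 0.19671457 0.03403946] [-1.79953356e+02 -2.62184165e-02  1.31123608e+02] [0.966917   0.44657003 0.3124144 ] 0.04343657550602422
(array([-0.002 , -0.0003,  0.    ]), array([-0.05, -0.03,  0.22]))
```

View pics/w3.png

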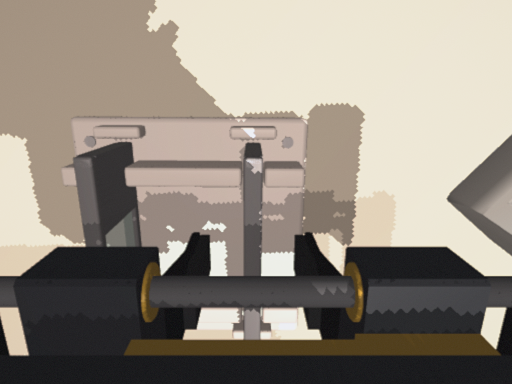

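arm_command(
  targets=[
    [[-0.001,0,0,0,0,0,1],[-0.001,0,0,0,0,0,1],[-0.001,0,0,0,0,0,1],[-0.001,0,0,0,0,0,1],[-0.001,0,0,0,0,0,1],[-0.001,0,0,0,0,0,1],[-0.001,0,-0.01,0,0,0,1],[-0.001,0,-0.03,0,0,0,1],[-0.001,0,-0.05,0,0,0,1],[-0.001,0,-0.07,0,0,0,1]],
  ],
  newtons=30,
)

```text
time_s: 5.7
tool_pos: [0.5858, 0.1961, 0.1058]
tool_rot: [180.0, 0.0, 131.1]
force: [-0.5, -0.3, -0.7]
grip_width: 0.0075
```

arm_command(
  targets=[
    [[0,0,-0.03,0,0,0,1],[0,0,-0.07,0,0,0,1],[0,0,-0.11,0,0,0,1],[0,0,-0.15,0,0,0,1],[0,0,-0.15,0,0,0,1],[0,0,-0.15,0,0,0,1],[0,0,-0.15,0,0,0,1]],
  ],
)

```text
time_s: 6.4
tool_pos: [0.5852, 0.1956, 0.2535]
tool_rot: [-179.9, -0.0, 131.1]
force: [-0.2, -1.2, -0.3]
grip_width: 0.0075
```

Run:
```python
from h import *
import pickle
o=get_obs(); print(o['time_s'],o['tool_pos'],o['tool_rot'],o['force'],o['grip_width'],o['qpos'])
c=snap('wrist','w4.png');pickle.dump(c,open('w4.pkl','wb'))
c=snap('side','s4.png');pickle.dump(c,open('s4.pkl','wb'))
i=c['img'][120:320,160:360,::-1]; cv2.imwrite('pics/s4z.png',cv2.resize(i,None,fx=3,fy=3))
```

```text
6.4 [0.5852023  0.19556498 0.25348585] [-1.79892717e+02 -2.41044679e-02  1.31117720e+02] [-0.23253065 -1.17685885 -0.27010723] 0.007491227012662349 [ 16.97995896  19.77202815 -48.34608815  84.07130033  14.75559725
  82.84668715   9.57835924]
```

View pics/w4.png

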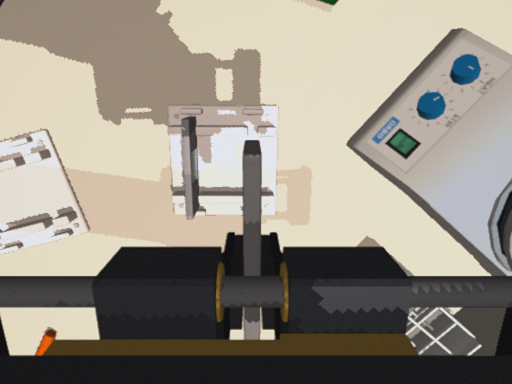

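View pics/s4z.png

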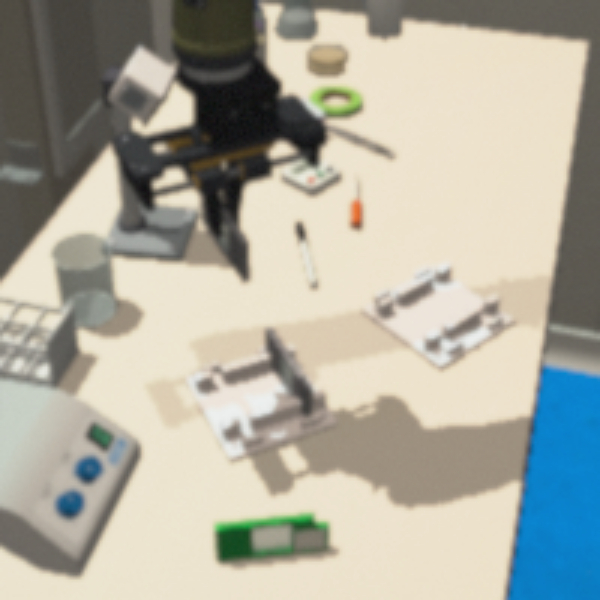

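Run:
```python
from h import *
import pickle
cs=pickle.load(open('side0.pkl','rb')); print('win@.215',ray(cs,(209,147),.215))
i=cs['img'][115:215,165:235,::-1]; cv2.imwrite('pics/s0r.png',cv2.resize(i,None,fx=6,fy=6,interpolation=cv2.INTER_CUBIC))
ct=pickle.load(open('top0.pkl','rb'));
i=ct['img'][110:170,245:300,::-1]; cv2.imwrite('pics/t0r.png',cv2.resize(i,None,fx=10,fy=10,interpolation=cv2.INTER_CUBIC))
P=cloud(ct)
m=(P[...,2]>.19)&(P[...,2]<.3)&(abs(P[...,0]-.8)<.1)&(abs(P[...,1]+.09)<.1)
m=cv2.erode(m.astype(np.uint8),np.ones((3,3)))>0
Q=P[m]; print(len(Q),Q.min(0),Q.max(0))
# dominant plane RANSAC
def plane(Q,tol=.003,it=500):
    rng=np.random.default_rng(0);b=None
    for _ in range(it):
        a=Q[rng.choice(len(Q),3,False)];n=np.cross(a[1]-a[0],a[2]-a[0])
        if np.linalg.norm(n)<1e-6: continue
        n/=np.linalg.norm(n); k=abs((Q-a[0])@n)<tol
        if b is None or k.sum()>b.sum(): b=k
    q=Q[b];c=q.mean(0);n=np.linalg.svd(q-c)[2][2];return n,c,b
n,c,b=plane(Q); print('top plane',n,c,b.sum())
P=cloud(cs)
m=(P[...,2]>.16)&(P[...,2]<.3)&(abs(P[...,0]-.79)<.07)&(abs(P[...,1]+.09)<.08)
Q=P[m]; print(len(Q))
for k in range(3):
    n,c,b=plane(Q); print('side plane',n,c,b.sum(),Q[b].min(0),Q[b].max(0)); Q=Q[~b]
    if len(Q)<30:break
```

```text
win@.215 [ 0.79794782 -0.12836321  0.215     ]
533 [ 0.74776643 -0.12599374  0.23494713] [ 0.83321058 -0.05228839  0.27340313]
top plane [-0.58054548 -0.10117529  0.80791739] [ 0.7754829  -0.08873106  0.25471716] 316
464
side plane [-0.55338427 -0.08063235  0.82901404] [ 0.77550692 -0.08857095  0.25070046] 160 [ 0.74797931 -0.13273896  0.23357923] [ 0.80321393 -0.04842225  0.26688236]
side plane [-0.11646109  0.99316373  0.00791362] [ 0.78648972 -0.05448163  0.22968049] 136 [ 0.75400681 -0.06134608  0.19480226] [ 0.82581698 -0.04882912  0.25946688]
side plane [-0.28953141 -0.93780256  0.19156703] [ 0.80771876 -0.06596938  0.20963273] 57 [ 0.76316964 -0.07942449  0.16277517] [ 0.83459015 -0.04931001  0.25688453]
```

View pics/s0r.png

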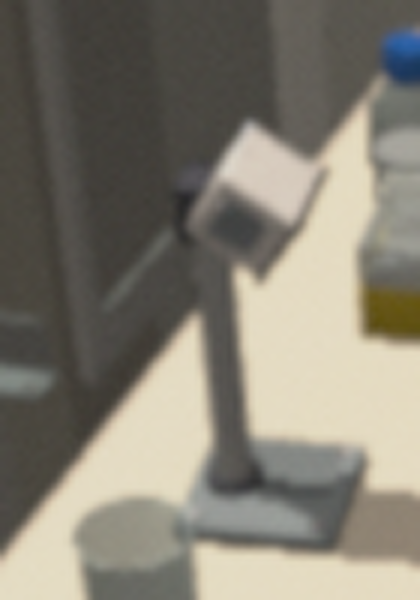

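View pics/t0r.png

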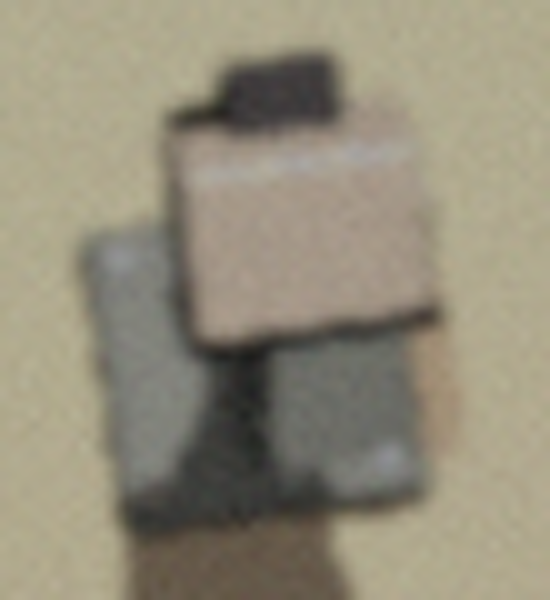

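```bash
cat >> h.py <<'E'
def wframe(psi):
    a=np.deg2rad(psi);b=np.deg2rad(35)
    x=np.array([np.cos(b)*np.cos(a),np.cos(b)*np.sin(a),np.sin(b)]);y=np.array([-np.sin(a),np.cos(a),0]);return np.column_stack([x,y,np.cross(x,y)])
E
python3 - <<'E'
from h import *
import pickle
W=wframe(8)
for n in ['top','side']:
    c=pickle.load(open(n+'0.pkl','rb'));P=cloud(c)
    m=(P[...,2]>.19)&(P[...,2]<.3)&(abs(P[...,0]-.79)<.08)&(abs(P[...,1]+.09)<.09)
    C=P@W; med=np.median(C[m][:,2]); 
    med={'top':None}.get(n,None)
    h=np.histogram(C[m][:,2],bins=np.arange(-.35,-.2,.005) if 0 else 30); k=h[0].argmax(); zt=(h[1][k]+h[1][k+1])/2
    t=m&(abs(C[...,2]-zt)<.006)
    print(n,'ztop',zt,np.median(C[t][:,2]),t.sum(),'x pct',np.round(np.percentile(C[t][:,0],[0,1,3,5,50,95,99,100]),4),'y',np.round(np.percentile(C[t][:,1],[0,1,3,5,50,95,97,99,100]),4))
    # per-row x front edge
    v,u=np.nonzero(t); 
    if n=='top':
        for uu in range(u.min(),u.max()+1,3): print(uu,np.round(C[...,0][t&(np.arange(512)[None]==uu)].min(),4), np.round(C[...,1][t&(np.arange(512)[None]==uu)].mean(),4))
E
```

```text
top ztop -0.22394330503506027 -0.22458154519764112 453 x pct [0.7334 0.7344 0.7356 0.7363 0.7631 0.7897 0.7919 0.7932] y [-0.2363 -0.2337 -0.2323 -0.231  -0.1976 -0.1643 -0.1629 -0.1613 -0.1594]
262 0.7796 -0.1613
265 0.7348 -0.1682
268 0.7378 -0.1776
271 0.7356 -0.1864
274 0.7349 -0.1956
277 0.7353 -0.2047
280 0.7344 -0.2137
283 0.7359 -0.223
286 0.7336 -0.2319
side ztop -0.22743379357239119 -0.2282969182210548 184 x pct [0.7336 0.7348 0.7356 0.7366 0.7629 0.7891 0.7912 0.792 ] y [-0.2386 -0.2372 -0.2336 -0.2302 -0.1937 -0.1625 -0.1618 -0.1597 -0.1579]
```

```bash
cat > plan.py <<'E'
from h import *
W=wframe(8); wx,wy,wz=W.T
win=W@[.734,-.198,-.252]; F=win-.126*wx
Tf=F-.0365*wy+.006*wz-.004*wx
Af=R.from_matrix(np.column_stack([-wy,np.cross(-wz,-wy),-wz]))
def orient(f):  # f 0..1: yaw 131.1 -> 278, tilt 0->35 in the reader direction
    yaw=131.1+(278-131.1)*f
    down=R.from_euler('xyz',[180,0,yaw],degrees=True)
    ax=np.array([-np.sin(np.deg2rad(8)),np.cos(np.deg2rad(8)),0]) 
    return R.from_rotvec(-ax*35*f,degrees=True)*down
E
python3 - <<'E'
from plan import *
print('win',win,'F',F,'Tf',Tf,(orient(1).inv()*Af).magnitude(), Af.as_euler('xyz',degrees=True))
o=get_obs(); p0=np.array(o['tool_pos']); print(p0,o['tool_rot'])
p1=np.array([.55,.03,.26])
for k in range(1,11):
    p=p0+(p1-p0)*k/10; d,r=delta(p,orient(k/20)); print([*np.round(d,3).tolist(),*np.round(r,1).tolist(),1])
E
```

```text
win [ 0.76609707 -0.09227794  0.21457879] F [ 0.66388838 -0.10664243  0.14230816] Tf [ 0.66231551 -0.14372219  0.14492876] 1.6653345369377348e-16 [-145.    0.  -82.]
[0.5851039  0.19544384 0.25294577] [-1.79850828e+02 -5.77246417e-02  1.31111988e+02]
[-0.01, -0.014, -0.001, -1.6, -1.1, -7.3, 1]
[-0.02, -0.027, -0.001, -2.8, -2.4, -14.7, 1]
[-0.03, -0.041, -0.002, -3.9, -3.8, -22.0, 1]
[-0.041, -0.054, -0.003, -4.9, -5.3, -29.3, 1]
[-0.051, -0.068, -0.003, -5.7, -7.1, -36.6, 1]
[-0.061, -0.081, -0.004, -6.3, -8.9, -43.9, 1]
[-0.071, -0.095, -0.005, -6.7, -11.0, -51.2, 1]
[-0.081, -0.108, -0.005, -6.9, -13.1, -58.4, 1]
[-0.091, -0.122, -0.006, -6.8, -15.4, -65.6, 1]
[-0.102, -0.135, -0.007, -6.6, -17.7, -72.8, 1]
```

arm_command(
  targets=[
    [[-0.01,-0.014,-0.001,-1.6,-1.1,-7.3,1],[-0.02,-0.027,-0.001,-2.8,-2.4,-14.7,1],[-0.03,-0.041,-0.002,-3.9,-3.8,-22.0,1],[-0.041,-0.054,-0.003,-4.9,-5.3,-29.3,1],[-0.051,-0.068,-0.003,-5.7,-7.1,-36.6,1],[-0.061,-0.081,-0.004,-6.3,-8.9,-43.9,1],[-0.071,-0.095,-0.005,-6.7,-11.0,-51.2,1],[-0.081,-0.108,-0.005,-6.9,-13.1,-58.4,1],[-0.091,-0.122,-0.006,-6.8,-15.4,-65.6,1],[-0.102,-0.135,-0.007,-6.6,-17.7,-72.8,1]],
  ],
)

```text
time_s: 7.5
tool_pos: [0.5501, 0.0296, 0.2604]
tool_rot: [-174.8, 16.8, -154.4]
force: [0.1, 0.3, -0.7]
grip_width: 0.0077
```

Run:
```python
from plan import *
o=get_obs(); p0=np.array(o['tool_pos']); print(p0,o['tool_rot'],np.round(o['qpos'],1),o['grip_width'], orient(.5).as_euler('xyz',degrees=True))
cur=(np.array([.55,.03,.26]),orient(.5).as_euler('xyz',degrees=True))
p0=cur[0];p1=np.array([.56,-.14,.25])
for k in range(1,11):
    p=p0+(p1-p0)*k/10; d,r=delta(p,orient(.5+k/20),cur); print([*np.round(d,3).tolist(),*np.round(r,1).tolist(),1])
```

```text
[0.55010983 0.02957113 0.2604254 ] [-174.83935815   16.83944535 -154.42074413] [ 44.7  -9.  -44.6 107.8  -9.9  61.4 117.8] 0.00773939030124801 [-174.86783659   16.75309628 -154.69379967]
[0.006, -0.016, 0.0, 0.6, -1.6, -7.3, 1]
[0.013, -0.032, 0.001, 1.4, -3.2, -14.7, 1]
[0.019, -0.047, 0.002, 2.4, -4.7, -22.0, 1]
[0.026, -0.063, 0.002, 3.7, -6.0, -29.3, 1]
[0.032, -0.079, 0.003, 5.1, -7.3, -36.6, 1]
[0.038, -0.095, 0.003, 6.7, -8.4, -43.9, 1]
[0.045, -0.111, 0.004, 8.5, -9.4, -51.2, 1]
[0.051, -0.126, 0.004, 10.5, -10.2, -58.5, 1]
[0.057, -0.142, 0.005, 12.7, -10.8, -65.7, 1]
[0.064, -0.158, 0.005, 15.0, -11.2, -72.8, 1]
```

Run:
```python
from ik import *
import sys
from h import get_obs
o=get_obs()
S2=S+[([16.97995896,19.77202815,-48.34608815,84.07130033,14.75559725,82.84668715,9.57835924],[.5852023,.19556498,.25348585],[-179.892717,-.0241,131.11772]),
 (list(o['qpos']),list(o['tool_pos']),list(o['tool_rot']))]
P,c,fun=fitP(S2); print(np.round(P,3),c); print(np.round(fun.reshape(-1,6),1))
# with lateral offsets: free DH-like
def fk2(q,p):
    T=np.zeros(3);A=R.identity();k=0
    for ax,sg,i in [('z',-1,0),('y',1,1),('z',-1,2),('y',1,3),('z',-1,4),('y',1,5),('z',-1,6)]:
        A=A*R.from_euler(ax,sg*q[i]+(90 if i==6 else 0),degrees=True)
        T=T+A.apply(p[3*i:3*i+3]) if i<6 else T+A.apply([0,0,p[18]])
    return T,A
x0=np.zeros(19);x0[2]=.33;x0[5]=.4;x0[11]=.4;x0[17]=.4
f=lambda p:np.r_[np.concatenate([(fk2(q,p)[0]-t)*1000 for q,t,e in S2]),(p-x0)*1]
l=least_squares(f,x0);print(np.round(l.x,3).reshape(-1)[:18].reshape(6,3),l.cost,np.round(l.fun[:15],1))
```

```text
[2.53e-01 3.40e-02 4.71e-01 9.00e-03 9.00e-03 4.81e-01 1.10e-02 3.71e-01
 9.00e+01 0.00e+00 0.00e+00 0.00e+00] 375.38908646502364
[[22.2  9.7 -0.8  0.   0.  -0. ]
 [ 5.8  8.7 -2.3 -0.   0.  -0. ]
 [ 0.9 -4.1  4.4  0.  -0.   0. ]
 [ 0.9 -2.6  0.2 -0.  -0.  -0. ]
 [ 0.3 -0.7 -1.5  0.   0.   0. ]]
[[ 0.    -0.008  0.249]
 [-0.    -0.008  0.434]
 [-0.    -0.005  0.034]
 [-0.    -0.005  0.457]
 [ 0.    -0.     0.057]
 [-0.    -0.     0.384]] 0.007947797354066758 [-0. -0. -0.  0.  0.  0. -0. -0.  0.  0. -0. -0.  0. -0.  0.]
```

```bash
cat > sim.py <<'E'
from ik import *
from plan import *
from scipy.optimize import least_squares
PX=None
def fk2(q,p):
    T=np.zeros(3);A=R.identity()
    for ax,sg,i in [('z',-1,0),('y',1,1),('z',-1,2),('y',1,3),('z',-1,4),('y',1,5),('z',-1,6)]:
        A=A*R.from_euler(ax,sg*q[i]+(90 if i==6 else 0),degrees=True)
        T=T+(A.apply(p[3*i:3*i+3]) if i<6 else A.apply([0,0,p[18]]))
    return T,A
def getP(extra=[]):
    S2=S+[([16.97995896,19.77202815,-48.34608815,84.07130033,14.75559725,82.84668715,9.57835924],[.5852023,.19556498,.25348585],[-179.892717,-.0241,131.11772]),
     ([*extra[0][0]],extra[0][1],extra[0][2])] if extra else S
    x0=np.zeros(19);x0[2]=.33;x0[5]=.4;x0[11]=.4;x0[17]=.4
    return least_squares(lambda p:np.r_[np.concatenate([(fk2(q,p)[0]-t)*1000 for q,t,e in S2]),(p-x0)],x0).x
def err(q,P,pos,A):
    T,B=fk2(q,P); return np.r_[(pos-T),(A*B.inv()).as_rotvec()]
def step(q,P,pos,A):
    for _ in range(6):
        e=err(q,P,pos,A); J=np.zeros((6,7))
        for i in range(7):
            d=q.copy();d[i]+=.01; J[:,i]=(e-err(d,P,pos,A))/.01
        q=q+np.linalg.pinv(J)@e
    return q
E
python3 - <<'E'
from sim import *
import pickle
o=get_obs(); P=getP([(o['qpos'],o['tool_pos'],o['tool_rot'])]); np.save('P.npy',P)
def orient2(yaw,tilt):
    ax=np.array([-np.sin(np.deg2rad(8)),np.cos(np.deg2rad(8)),0]); return R.from_rotvec(-ax*tilt,degrees=True)*R.from_euler('xyz',[180,0,yaw],degrees=True)
q=np.array(o['qpos'],float)
N=36
for tiltmode in (0,1):
  q=np.array(o['qpos'],float); print('mode',tiltmode)
  for k in range(1,N+1):
    f=k/N; yaw=204.5+(-82-204.5)*f
    tilt=17.5+17.5*f if tiltmode==0 else (17.5*(1-2*f) if f<.5 else 35*(2*f-1))
    pos=np.array([.55,.03,.26])+f*np.array([.01,-.17,-.01])
    q2=step(q,P,pos,orient2(yaw,tilt)); dq=abs(q2-q).max(); q=q2
    if k%3==0: print(k,np.round(q),round(dq,1),round(max((LIM[:,0]-q).max(),(q-LIM[:,1]).max()),1))
  q=step(q,P,Tf,Af); print('fin',np.round(q))
E
```

```text
mode 0
3 [ 48. -10. -45. 109. -12.  60.  97.] 6.7 -6.9
6 [ 52. -12. -46. 110. -15.  59.  77.] 6.6 -5.4
9 [ 56. -13. -47. 111. -18.  58.  58.] 6.5 -4.0
12 [ 60. -15. -48. 112. -22.  57.  39.] 6.4 -2.6
15 [ 65. -16. -50. 113. -26.  56.  19.] 6.3 -1.1
18 [ 69. -18. -51. 114. -30.  55.   1.] 6.3 0.3
21 [ 74. -19. -52. 115. -34.  55. -18.] 6.2 1.7
24 [ 79. -20. -54. 116. -39.  55. -37.] 6.2 3.1
27 [ 84. -22. -56. 117. -43.  56. -55.] 6.2 4.4
30 [ 89. -23. -57. 117. -47.  57. -74.] 6.3 5.7
33 [ 94. -24. -59. 118. -52.  58. -93.] 6.3 7.0
36 [  99.  -25.  -61.  118.  -56.   59. -112.] 6.4 8.1
fin [ 153.  -11. -128.  114.  -47.   36. -116.]
mode 1
3 [ 48.  -6. -48. 105.  -7.  64.  93.] 8.2 -11.3
6 [ 50.  -3. -50. 103.  -4.  67.  68.] 8.4 -14.7
9 [ 50.   1. -50. 100.  -0.  71.  42.] 8.4 -18.2
12 [ 49.   4. -50.  98.   3.  74.  17.] 8.3 -21.6
15 [ 46.   7. -48.  95.   5.  77.  -7.] 8.2 -24.7
18 [ 44.  10. -45.  92.   7.  80. -31.] 8.0 -27.5
21 [ 46.   5. -43.  97.   2.  74. -50.] 6.0 -22.0
24 [ 49.  -0. -40. 102.  -4.  67. -67.] 5.7 -17.1
27 [ 51.  -5. -38. 106. -10.  61. -84.] 5.5 -12.7
30 [ 54.  -8. -36. 111. -18.  56. -99.] 5.1 -9.0
33 [  57.  -11.  -34.  115.  -26.   51. -114.] 4.7 -6.1
36 [  59.  -13.  -32.  119.  -36.   47. -127.] 4.3 -4.0
fin [  56.    9.  -41.  114.  -19.   28. -140.]
```

```bash
cat > path.py <<'E'
from sim import *
def orient2(yaw,tilt):
    ax=np.array([-np.sin(np.deg2rad(8)),np.cos(np.deg2rad(8)),0]); return R.from_rotvec(-ax*tilt,degrees=True)*R.from_euler('xyz',[180,0,yaw],degrees=True)
pA,pB,pC=np.array([.55,.03,.26]),np.array([.56,-.05,.26]),np.array([.61,-.143,.21])
def pose(k):
    if k<=18: f=k/18; return pA+f*(pB-pA),orient2(204.5-143.5*f,17.5*(1-f))
    f=(k-18)/20; return pB+f*(pC-pB),orient2(61-143*f,35*f)
def rows(a,b,cur=None):
    p0,A0=pose(a) if cur is None else cur
    for k in range(a+1,b+1):
        p,A=pose(k); d=A0.inv().apply(p-p0); r=(A0.inv()*A).as_rotvec(degrees=True); print([*np.round(d,3).tolist(),*np.round(r,1).tolist(),1],end=', ')
    print()
E
python3 - <<'E'
from path import *
P=np.load('P.npy'); q=np.array(get_obs()['qpos'],float)
for k in range(1,39):
    q2=step(q,P,*pose(k)); dq=abs(q2-q).max(); q=q2
    if k%4==0 or k==38: print(k,np.round(q),round(dq,1),round(max((LIM[:,0]-q).max(),(q-LIM[:,1]).max()),1))
for i in range(1,5): q=step(q,P,pC+(Tf-pC)*i/4,Af)
print(np.round(q))
for a,b in [(0,9),(9,18),(18,28),(28,38)]: rows(a,b)
E
```

```text
4 [ 49.  -5. -49. 104.  -6.  66.  84.] 8.4 -12.6
8 [ 50.   0. -50. 101.  -1.  70.  50.] 8.5 -17.3
12 [ 48.   5. -50.  97.   3.  74.  17.] 8.4 -22.0
16 [ 45.   9. -47.  93.   6.  79. -16.] 8.1 -26.2
20 [ 44.   8. -44.  94.   5.  77. -44.] 5.7 -25.5
24 [ 46.   4. -40.  99.  -0.  68. -66.] 5.5 -21.0
28 [ 48.   0. -38. 105.  -6.  59. -88.] 5.2 -17.5
32 [  51.   -2.  -36.  110.  -14.   50. -107.] 4.8 -14.9
36 [  53.   -4.  -34.  114.  -24.   42. -125.] 4.1 -13.6
38 [  55.   -4.  -33.  117.  -30.   39. -132.] 3.6 -13.5
[  51.    8.  -35.  115.  -21.   28. -139.]
[0.001, -0.004, -0.0, -0.2, 0.9, 8.0, 1], [0.003, -0.009, -0.0, -0.3, 1.9, 15.9, 1], [0.004, -0.013, -0.0, -0.2, 2.9, 23.9, 1], [0.005, -0.017, -0.0, -0.0, 3.9, 31.9, 1], [0.007, -0.021, -0.0, 0.3, 5.0, 39.8, 1], [0.008, -0.026, -0.0, 0.8, 6.0, 47.8, 1], [0.009, -0.03, -0.0, 1.4, 6.9, 55.7, 1], [0.011, -0.034, -0.0, 2.2, 7.9, 63.7, 1], [0.012, -0.038, -0.0, 3.1, 8.8, 71.6, 1], 
[-0.004, -0.003, -0.0, 0.8, 0.5, 8.0, 1], [-0.007, -0.005, -0.0, 1.7, 0.9, 15.9, 1], [-0.011, -0.008, -0.0, 2.7, 1.1, 23.9, 1], [-0.015, -0.01, -0.0, 3.7, 1
[... 392 characters left out ...]
5, 28.6, 1], [-0.014, 0.022, 0.013, -5.1, 7.3, 35.7, 1], [-0.017, 0.027, 0.015, -5.6, 9.2, 42.8, 1], [-0.02, 0.031, 0.018, -5.9, 11.2, 49.9, 1], [-0.023, 0.036, 0.02, -6.0, 13.3, 56.9, 1], [-0.026, 0.04, 0.023, -5.9, 15.5, 63.9, 1], [-0.029, 0.044, 0.025, -5.5, 17.8, 70.9, 1], 
[0.003, 0.004, 0.003, 0.7, 1.6, 7.1, 1], [0.005, 0.009, 0.006, 1.5, 3.2, 14.3, 1], [0.008, 0.013, 0.009, 2.6, 4.6, 21.4, 1], [0.01, 0.018, 0.012, 3.8, 5.9, 28.6, 1], [0.013, 0.022, 0.015, 5.3, 7.2, 35.7, 1], [0.015, 0.026, 0.018, 6.9, 8.2, 42.8, 1], [0.018, 0.031, 0.021, 8.7, 9.2, 49.9, 1], [0.02, 0.035, 0.023, 10.7, 9.9, 56.9, 1], [0.023, 0.039, 0.026, 12.8, 10.5, 63.9, 1], [0.025, 0.044, 0.029, 15.2, 10.9, 70.9, 1],
```

arm_command(
  targets=[
    [[0.001,-0.004,0,-0.2,0.9,8.0,1],[0.003,-0.009,0,-0.3,1.9,15.9,1],[0.004,-0.013,0,-0.2,2.9,23.9,1],[0.005,-0.017,0,0,3.9,31.9,1],[0.007,-0.021,0,0.3,5.0,39.8,1],[0.008,-0.026,0,0.8,6.0,47.8,1],[0.009,-0.03,0,1.4,6.9,55.7,1],[0.011,-0.034,0,2.2,7.9,63.7,1],[0.012,-0.038,0,3.1,8.8,71.6,1]],
  ],
)

```text
time_s: 8.4
tool_pos: [0.5553, -0.0095, 0.26]
tool_rot: [172.7, 4.8, 132.1]
force: [0.8, -0.9, -0.6]
grip_width: 0.0078
```

arm_command(
  targets=[
    [[-0.004,-0.003,0,0.8,0.5,8.0,1],[-0.007,-0.005,0,1.7,0.9,15.9,1],[-0.011,-0.008,0,2.7,1.1,23.9,1],[-0.015,-0.01,0,3.7,1.3,31.9,1],[-0.018,-0.013,0,4.8,1.3,39.8,1],[-0.022,-0.016,0,5.9,1.1,47.8,1],[-0.025,-0.018,0,7.0,0.8,55.7,1],[-0.029,-0.021,0,8.2,0.4,63.7,1],[-0.033,-0.023,0,9.3,-0.2,71.6,1]],
  ],
)

```text
time_s: 9.3
tool_pos: [0.561, -0.0493, 0.2599]
tool_rot: [-180.0, -0.1, 60.7]
force: [0.1, -0.0, -0.7]
grip_width: 0.0078
```

Run:
```python
from path import *
o=get_obs(); print(o['tool_pos'],o['tool_rot'],np.round(o['qpos'],1),o['grip_width'],o['force'])
print(pose(18)[0],pose(18)[1].as_euler('xyz',degrees=True))
```

```text
[ 0.56100473 -0.04928785  0.25992908] [-1.79961340e+02 -9.29345050e-02  6.07160728e+01] [ 42.3  10.8 -45.2  91.3   7.6  81.1 -32.8] 0.007790794440640032 [ 0.14346932 -0.02320971 -0.65295732]
[ 0.56 -0.05  0.26] [-180.    0.   61.]
```

On track with the prediction. Next: tilt and finish the turn.

arm_command(
  targets=[
    [[-0.003,0.004,0.003,-1.3,1.1,7.1,1],[-0.006,0.009,0.005,-2.5,2.4,14.3,1],[-0.009,0.013,0.008,-3.6,3.9,21.4,1],[-0.011,0.018,0.01,-4.4,5.5,28.6,1],[-0.014,0.022,0.013,-5.1,7.3,35.7,1],[-0.017,0.027,0.015,-5.6,9.2,42.8,1],[-0.02,0.031,0.018,-5.9,11.2,49.9,1],[-0.023,0.036,0.02,-6.0,13.3,56.9,1],[-0.026,0.04,0.023,-5.9,15.5,63.9,1],[-0.029,0.044,0.025,-5.5,17.8,70.9,1]],
  ],
)

```text
time_s: 10.3
tool_pos: [0.5853, -0.0957, 0.2346]
tool_rot: [-174.0, -16.6, -11.6]
force: [0.1, -1.0, -0.5]
grip_width: 0.0075
```

arm_command(
  targets=[
    [[0.003,0.004,0.003,0.7,1.6,7.1,1],[0.005,0.009,0.006,1.5,3.2,14.3,1],[0.008,0.013,0.009,2.6,4.6,21.4,1],[0.01,0.018,0.012,3.8,5.9,28.6,1],[0.013,0.022,0.015,5.3,7.2,35.7,1],[0.015,0.026,0.018,6.9,8.2,42.8,1],[0.018,0.031,0.021,8.7,9.2,49.9,1],[0.02,0.035,0.023,10.7,9.9,56.9,1],[0.023,0.039,0.026,12.8,10.5,63.9,1],[0.025,0.044,0.029,15.2,10.9,70.9,1]],
  ],
)

```text
time_s: 11.3
tool_pos: [0.6104, -0.142, 0.2101]
tool_rot: [-144.9, 0.3, -82.1]
force: [-0.1, 0.5, -0.5]
grip_width: 0.0078
```

Run:
```python
from path import *
o=get_obs(); print(o['tool_pos'],o['tool_rot'],np.round(o['qpos'],1),o['grip_width'],o['force'])
c=snap('side','s5.png'); i=c['img'][80:260,120:320,::-1]; cv2.imwrite('pics/s5z.png',cv2.resize(i,None,fx=3.3,fy=3.3))
c=snap('wrist','w5.png'); 
print('Tf',Tf,delta(Tf,Af))
```

```text
[ 0.61040883 -0.14197147  0.21008659] [-144.87007936    0.32505307  -82.12455022] [  54.3   -3.8  -33.   116.7  -30.2   38.7 -132.2] 0.007775940329834548 [-0.07324478  0.50479488 -0.48346246]
Tf [ 0.66231551 -0.14372219  0.14492876] (array([ 0.0084, -0.0066,  0.0824]), array([ 0.04,  0.18, -0.18]))
```

View pics/s5z.png

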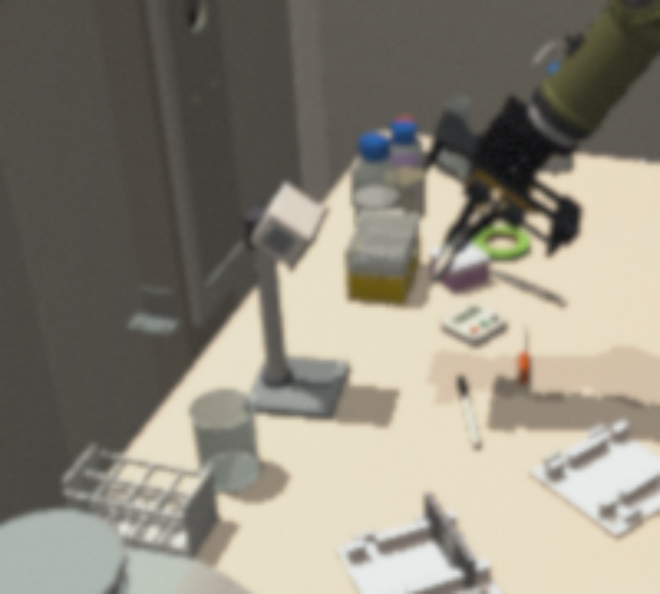

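View pics/w5.png

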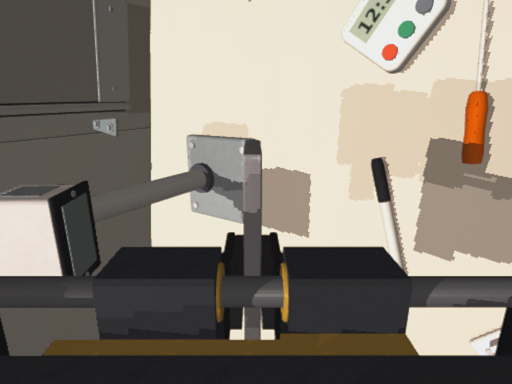

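Run:
```python
from plan import *
import pickle
c=snap('wrist','w6.png'); pickle.dump(c,open('w6.pkl','wb')); P=cloud(c); C=P@W
i=c['img'][170:300,0:130,::-1]; cv2.imwrite('pics/w6z.png',cv2.resize(i,None,fx=4.5,fy=4.5,interpolation=cv2.INTER_CUBIC))
for v in (200,215,230,245,260):
    print(v,[(u,*np.round(C[v,u],3)) for u in range(40,104,7)])
print([(np.round(d['position']),d['conf']) for d in search_frame('reader_window','wrist')])
```

```text
200 [(40, np.float64(0.744), np.float64(-0.235), np.float64(-0.228)), (47, np.float64(0.74), np.float64(-0.235), np.float64(-0.229)), (54, np.float64(0.734), np.float64(-0.236), np.float64(-0.227)), (61, np.float64(0.734), np.float64(-0.233), np.float64(-0.234)), (68, np.float64(0.734), np.float64(-0.23), np.float64(-0.244)), (75, np.float64(0.734), np.float64(-0.228), np.float64(-0.253)), (82, np.float64(0.734), np.float64(-0.224), np.float64(-0.263)), (89, np.float64(0.734), np.float64(-0.221), np.float64(-0.275)), (96, np.float64(0.747), np.float64(-0.209), np.float64(-0.313)), (103, np.float64(0.742), np.float64(-0.207), np.float64(-0.318))]
215 [(40, np.float64(0.746), np.float64(-0.225), np.float64(-0.227)), (47, np.float64(0.74), np.float64(-0.225), np.float64(-0.226)), (54, np.float64(0.735), np.float64(-0.225), np.float64(-0.226)), (61, np.float64(0.734), np.float64(-0.223), np.float64(-0.232)), (68, np.float64(0.735), np.float64(-0.219), np.float64(-0.242)), (75, np.float64(0.734), np.float64(-0.216), np.float64(-0.25)), (82, np.float64(0.734), np.float64(-0.213), np.float6
[... 1518 characters left out ...]
40, np.float64(0.752), np.float64(-0.19), np.float64(-0.227)), (47, np.float64(0.746), np.float64(-0.19), np.float64(-0.226)), (54, np.float64(0.742), np.float64(-0.19), np.float64(-0.228)), (61, np.float64(0.735), np.float64(-0.191), np.float64(-0.224)), (68, np.float64(0.734), np.float64(-0.187), np.float64(-0.231)), (75, np.float64(0.734), np.float64(-0.183), np.float64(-0.24)), (82, np.float64(0.734), np.float64(-0.178), np.float64(-0.249)), (89, np.float64(0.734), np.float64(-0.173), np.float64(-0.26)), (96, np.float64(0.734), np.float64(-0.166), np.float64(-0.272)), (103, np.float64(0.931), np.float64(0.05), np.float64(-0.691))]
[(array([ 47., 230.]), 0.93), (array([255., 222.]), 0.4)]
```

View pics/w6z.png

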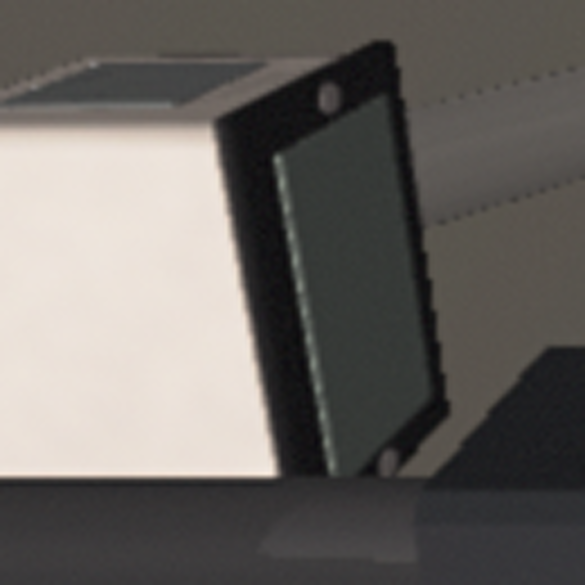

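Run:
```python
from plan import *
import pickle
c=pickle.load(open('w6.pkl','rb')); P=cloud(c); o=get_obs()
A=R.from_euler('xyz',o['tool_rot'],degrees=True)
Q=A.inv().apply((P-o['tool_pos']).reshape(-1,3)).reshape(P.shape)
for v in range(130,246,8): 
    s=Q[v,240:268]; m=(abs(s[:,1])<.012)&(s[:,2]<.04)&(s[:,2]>-.06)
    print(v,m.sum(),np.round(s[m].mean(0),4) if m.any() else '', np.round(s[m][:,2].min(),4) if m.any() else '')
```

```text
130 0  
138 0  
146 17 [0.0561 0.0024 0.0021] 0.0012
154 19 [ 0.0561  0.0024 -0.0206] -0.0222
162 19 [ 0.053   0.0024 -0.022 ] -0.0227
170 19 [ 0.0496  0.0024 -0.0221] -0.0235
178 19 [ 0.0463  0.0023 -0.0223] -0.0233
186 19 [ 0.0427  0.0023 -0.0217] -0.0223
194 19 [ 0.0393  0.0023 -0.0221] -0.0232
202 19 [ 0.0356  0.0023 -0.0218] -0.0226
210 19 [ 0.0321  0.0023 -0.022 ] -0.023
218 18 [ 0.0284  0.002  -0.022 ] -0.023
226 18 [ 0.0248  0.002  -0.0221] -0.0232
234 18 [ 0.021  0.002 -0.022] -0.023
242 27 [ 0.015   0.0028 -0.0173] -0.023
```

arm_command(
  targets=[
    [[0.002,-0.002,0.01,0,0,0,1],[0.004,-0.004,0.025,0,0,0,1],[0.006,-0.006,0.04,0,0,0,1],[0.008,-0.006,0.055,0,0,0,1],[0.008,-0.006,0.068,0,0,0,1],[0.008,-0.006,0.078,0,0,0,1],[0.008,-0.006,0.082,0,0,0,1],[0.008,-0.006,0.082,0,0,0,1],[0.008,-0.006,0.082,0,0,0,1],[0.008,-0.006,0.082,0,0,0,1]],
  ],
)

```text
time_s: 12.5
tool_pos: [0.6639, -0.1431, 0.1486]
tool_rot: [-144.8, 0.0, -81.9]
force: [-0.3, 0.2, -1.7]
grip_width: 0.007
```

Run:
```python
from plan import *
import pickle
o=get_obs(); print(o['tool_pos'],o['tool_rot'],np.round(o['qpos'],1),o['grip_width'],o['force'],delta(Tf,Af))
c=snap('side','s7.png'); pickle.dump(c,open('s7.pkl','wb')); i=c['img'][80:260,120:320,::-1]; cv2.imwrite('pics/s7z.png',cv2.resize(i,None,fx=3.3,fy=3.3))
c=snap('top','t7.png'); pickle.dump(c,open('t7.pkl','wb'))
c=snap('wrist','w7.png'); pickle.dump(c,open('w7.pkl','wb'))
o=get_obs();print(o['tool_pos'],delta(Tf,Af))
```

```text
[ 0.66394071 -0.14307231  0.14861333] [-1.44792683e+02  3.36567655e-02 -8.19192817e+01] [  50.8    7.8  -34.8  114.4  -21.3   28.6 -138.4] 0.007014877416824091 [-0.27014855  0.16593435 -1.68041179] (array([0.0004, 0.0035, 0.002 ]), array([-0.21,  0.07,  0.05]))
[ 0.66384044 -0.14310759  0.14850051] (array([0.0004, 0.0034, 0.002 ]), array([-0.2 ,  0.07,  0.03]))
```

View pics/s7z.png

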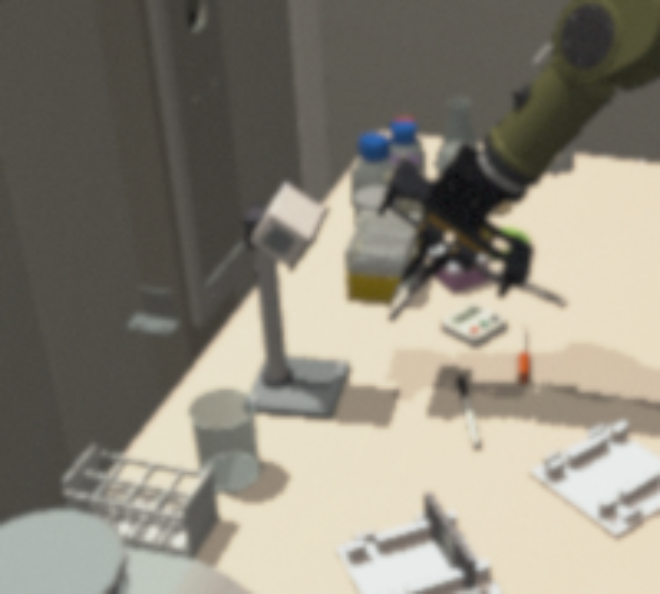

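View pics/w7.png

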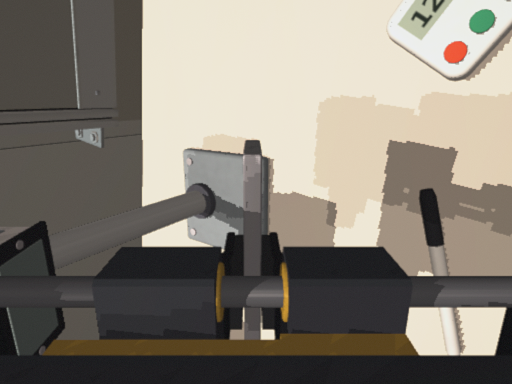

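arm_command(
  targets=[
    [[0,0,0,0,0,0,1],[0,0,0,0,0,0,1],[0,0,0,0,0,0,1],[0,0,0,0,0,0,1],[0,0,0,0,0,0,1]],
  ],
)

```text
time_s: 13.15
tool_pos: [0.6637, -0.1428, 0.1479]
tool_rot: [-144.8, 0.1, -81.9]
force: [0.1, 0.6, -0.3]
grip_width: 0.0078
```

Run:
```python
from plan import *
import pickle
c=pickle.load(open('t7.pkl','rb'));P=cloud(c)
m=(P[...,2]>.05)&(P[...,2]<.066)&(abs(P[...,0]-.557)<.1)&(abs(P[...,1]-.173)<.1)
n,l,st,ce=cv2.connectedComponentsWithStats(m.astype(np.uint8))
for i in range(1,n):
    if st[i,4]>15: print('blank',cv2.minAreaRect((P[l==i][:,:2]*1000).astype(np.float32)))
snap('top','t8.png')
for t in ['timer','tube_box','slide_label','slide']: print(t,[(np.round(d['position']).tolist(),round(d['conf'],2)) for d in search_frame(t,'top')])
c=snap('wrist','w8.png'); P=cloud(c); o=get_obs(); A=R.from_euler('xyz',o['tool_rot'],degrees=True)
Q=A.inv().apply((P-o['tool_pos']).reshape(-1,3)).reshape(P.shape); s=Q[155:240,240:268].reshape(-1,3); s=s[(abs(s[:,1])<.012)&(abs(s[:,2]+.02)<.012)]
print('slope z,y deg',np.rad2deg(np.polyfit(s[:,0],s[:,2],1)[0]),np.rad2deg(np.polyfit(s[:,0],s[:,1],1)[0]),'top',np.median(s[:,2]),'ymid',s[:,1].mean(),'end',s[:,0].max())
cen=np.array(o['tool_pos'])+A.apply([s[:,0].max()-.055,0,np.median(s[:,2])+.025]); lab=cen+A.apply([-.0365,0,.005])+.004*wx
print('label in focus frame mm',(W.T@(lab-(win-.12*wx)))*1000, o['joint_velocities'],o['grip_width'],o['force'],o['time_s'])
```

```text
blank ((529.52734375, 151.74359130859375), (8.116422653198242, 107.9127197265625), 40.75165557861328)
timer [([322.0, 197.0], 0.57)]
tube_box [([357.0, 179.0], 0.56)]
slide_label [([280.0, 176.0], 0.52), ([137.0, 231.0], 0.52), ([202.0, 220.0], 0.3)]
slide [([137.0, 231.0], 0.67), ([275.0, 176.0], 0.45)]
slope z,y deg -0.12955494167324919 0.2353960609350825 top -0.022576642906357035 ymid -0.0001478013798653253 end 0.055240547694131774
label in focus frame mm [-3.03369308  0.51587002  0.15894309] [-0.08471769 -0.06176175 -0.02616223  0.12735815 -0.02823999 -0.01676588
  0.00043322] 0.0076657574288912095 [-0.29885199  0.59554994 -0.30949409] 13.45
```

Run:
```python
import cv2,numpy as np
a=cv2.imread('pics/top0.png');b=cv2.imread('pics/t8.png')
p=np.vstack([a[110:260,180:380],b[110:260,180:380]]); cv2.imwrite('pics/cmp.png',cv2.resize(p,None,fx=2,fy=2))
A=a[180:212,310:340].astype(float).mean(2);B=b[180:212,310:340].astype(float).mean(2)
print(cv2.phaseCorrelate(A,B,cv2.createHanningWindow((30,32),cv2.CV_64F)))
```

```text
((0.15002509337944758, -0.03752353598027014), 1.0130115523465304)
```

View pics/cmp.png

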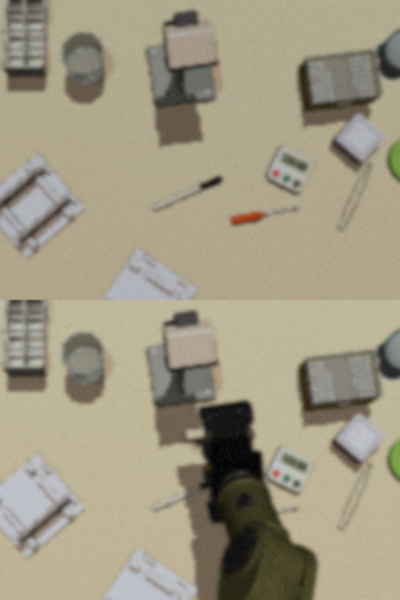

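The timer and the pink box haven't moved, and the pale label shows at the left end of the slide, facing the reader.

```bash
python3 -c "
from cell import *
print(sign_off())"
```

```text
the job is handed in; nothing more can be done
None
```

I lifted the notched slide out of the left-hand rack and handed the job in at about 13.5 s. The arm was holding the slide steady in front of the reader window, touching nothing else.

**Position:** By my last measurement the label centre is about 3 mm too far from the glass (123 mm out). It is within 1 mm of centre both sideways and up the glass.

**Angles:** The slide sits within 0.3° of true in the fingers. The tool is within about 0.3° of the planned pose, which came from the measured window plane (35° tilt, 8° yaw).

**Grip:** The opening held at about 7.7 mm on the slide, and the joints were practically still.

**Other objects:** The other slide moved less than 1 mm between pictures, which is within noise. The timer detection came out 4 pixels off, but matching the before and after pictures showed it had moved about 0.15 pixel, so I took the detection as noise. The pink box shows no visible shift.

**What went wrong on the way:** My first turn towards the window went the wrong way for the last joint's range, so I turned back and went round the other way. Nothing was touched, and it cost about 4 s.

**Label side:** I inferred that the label faces the glass from where the notch is. The only direct sight of it was a pale patch at the slide's left end in the last top view.

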